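# Pulse the spice grinder with its bayonet lid

## Robot

A 6-joint arm with a two-finger parallel gripper is mounted at the origin on a cart in front of the work surface, level with it; the furniture and walls round the work are solid. World frame = base frame: x ahead of the robot, y to its left, z up, the work surface at z = 0. Lengths are in m, angles in degrees, forces in N, time in s.
With the tool pointing down it reaches from about 0.35 to 0.725 m from the base axis. Payload 4.3 kg.
Tool frame: the origin (TCP) lies at the very end of the fingers, on their centre line; the grasp point (between the pads) lies grip_point_offset behind it (grip_point_offset is the distance from the TCP to the grasp point, in m); z points along the fingers, y is the line along which they close (so a half turn about z gives the same grasp; the last joint's range is limited). The gripper opens to 85 mm and grips with 20 to 120 N. Pads are 22 mm wide; open, the fingers measure 114 mm over their backs; the gripper's body (76 mm by 85 mm) begins 54 mm behind the grasp point. The pads swing forward as they close: fully open they stand 13 mm farther back than shut.
Start: joints at [65.472, 21.618, 4.641, 73.018, 0, 83.68], TCP at [0.18, 0.546, 0.231] pointing down, gripper open.
Joint ranges: [-156.06, 156.06], [-48.1, 94.91], [-58.44, 69.94], [-101.28, 121.22], [-78.64, 73.56], [-180, 180]. Speed limits (degrees/s): [147.25, 147.25, 180, 180, 180, 180].

## Interface

Orientations are given as [roll, pitch, yaw] about the fixed x, y, z axes, in that order (R = Rz(yaw) Ry(pitch) Rx(roll)).
In Python, from plant import get_obs, get_image, job_done, silhouettes, grip_point_offset gives the robot as it stands. The module is installed in compiled form; this text tells all that it offers.
- The arm moves only by the tool move_arm, never from a script. Its argument "targets" is a list of rows, each an object with "travel": the shift along the tool's x, y, z normalised to -1 to 1, where 1 is 0.4 m, a list of three; "spin": the turn about the tool's z normalised to -1 to 1, where 1 is pi/4 rad. In form: [{"travel": [dx, dy, dz], "spin": spin}, ...]. A call has 1 to 8 rows; each row shifts and turns the commanded pose from where the row before left it, along the tool's axes as they then stand; what a row does not reach is not made up. A row lasts 1/8 s, in which the tool goes at most 62.5 mm and 10.7 degrees, less where a joint would pass 70% of its speed; a pose out of reach is approached as far as the arm can. A call with a number of a shift or a turn outside -1 to 1 is refused whole. A call with a gripper value outside its range is refused whole. "fingers" is the closure, from 0 (fully open) to 1 (shut), set as the call begins (left out, the last holds). The fingers move at their own pace and stop on an object; "grip_force" is the grip in N (left out, the last holds). Time passes only in rows, so rows that do not move let the fingers close. It gives the time, the measured TCP pose, the force, the opening and the grip force at its end, in the units of the state.
- get_obs(): the state, without advancing time (a new reading comes with each control period).
- get_image(name): name is "scene" or "top" or "wrist"; returns a dict with "img" (384x512x3 uint8, red, green, blue), "fx", "fy", "cx", "cy" (pixels), "T" (4x4, takes a point from camera to world coordinates). Camera axes: x right, y up, looking along -z (the intrinsics and any distortion apply to the point x, -y, -z); pixel columns grow to the right and rows downward; lengths in m; the calibration is good to about 2 mm. A picture is of the moment at which its call begins. There is no depth.
- job_done(): hands the job in; it is judged then, once.
Trained networks look in a picture, given as the dict that the camera call returned (one of the last four; its "shot" number tells which), for a name from the list of things; names that differ only in an ending like _2 or _b are one class to them, and where a whole thing is asked for, a point or a joint stands for the part that bears it (a point fixed in the world has none). Each returns a list of dicts, best first, with "p" (0 to 1); they miss things now and then, are a little off and sometimes report something else, mostly with a low value. They report only what shows in the picture. A call takes as long as a camera call. They do not tell look-alikes from the thing itself.
- silhouettes(picture, name): "pixels" (384x512 bool, what is visible of it) and "box" ([left, top, right, bottom] in pixels, round what is visible of it).
The state is a dict: "time": time; "joint_positions": joint angles; "qd": joint speeds; "joint_efforts": joint torques, N m; "position": TCP position; "orientation": TCP orientation; "wrist_force": force on the tool from outside, world axes, zero at the start; "torque": the same for the moment, N m; "gripper_width": finger opening in m; "grasp_force": force on a finger pad.
Only numpy, scipy, OpenCV 4.12 (cv2) and the standard library are available. Lean on these libraries where they do the work, as an engineer would, in place of code of your own. Each camera call takes 0.05 s, during which the arm holds its last target. There are 200 camera calls.

## Task

Get the spice grinder ready and pulse it: set the milling disc flat in the pocket inside the grinder, ribbed face and stem up, let go of it, then lower the lid with its two lugs through the notches until it is fully down. Turn the lid clockwise (seen from above) half way to the lock, that is 45 degrees to the double-rib mark, never on to the lock click near 90 degrees, and finish while still gripping the lid and holding it there against its return spring. Leave the other things on the worktop where they are.

Things in the scene. Friction and masses are not known exactly. Their poses are not given: they have to be found in the camera images.
- grinder: Spice grinder base, fixed: round grey body, 124 mm wide at the foot, black band, steel collar 110 mm wide, 100 mm high. Origin: centre of the underside, z up. Entry notches for the lid's lugs at its +x and -x (alike: the lid fits either way round). Black ribs outside the collar, on both sides: 1 = notch, 2 = half way (45 deg clockwise from above), 3 = lock (90 deg clockwise).
- collar_mouth (a point): Centre of the grinder's mouth, on its axis level with the collar's rim, 100 mm above its origin; axes as the grinder. The mouth is an inward flange 5 mm thick, opening 80 mm wide, with two notches 22 mm wide reaching 50 mm from the axis. 16 mm below the rim is the flat shelf on which the lid's lugs stand.
- pocket_floor (a point): Centre of the floor of the round disc pocket, on the grinder's axis, 72 mm above its origin (28 mm below the rim). The pocket is 62 mm wide at the shelf (84 mm above the grinder's origin), 55 mm wide over its lower 8 mm.
- switch_ring (a joint): Black ring in the collar, turned by the lid's lugs: 0 = entry, grows clockwise from above, 0.785 rad = half way, lock click at 1.35 (no bump is felt), stop at 1.5. A spring (0.06 N m at 0, 0.15 N m half way) turns ring and lid back if let go. It lags the lid's own turn by up to about 0.1 rad: a lug has 4 mm play each side.
- lid: Hollow grey cap, 77 mm wide above and 73 mm below its rim flange, 88 mm high, 120 to 210 g, starts rim down. Origin: centre of its lower rim, z up; fully down it is 84 mm above the grinder's origin. Rim flange 94 mm wide at z 18 to 23 mm. Two bayonet lugs at its +x and -x, in line with the grip fin: 16 mm wide, 8 mm high (z 0 to 8), reaching 46 mm from the axis.
- lid_fin (a point): Middle of the black grip fin on top of the lid, on its axis, 71 mm above the lid's origin; axes as the lid. The fin is 56 mm long (along x), 14 mm thick (along y) and 34 mm high, from 54 mm (cap top) to 88 mm above the lid's origin.
- disc: Steel milling disc, 50 mm wide, 6 mm thick, small ribs on its upper face, with an upright round stem 16 mm thick from the middle of that face to 54 mm above the underside; 70 to 140 g; starts stem up. Origin: centre of the underside, z along the stem. Seated, its origin is 72 mm above the grinder's and the top 26 mm of stem stand above the rim.
- salt_shaker: Bystander: salt shaker with a domed top, 44 mm across, 90 mm high; origin under its centre.
- garlic: Bystander: garlic bulb, 56 mm; origin under its centre.
- spice_1: Bystander: spice jar with dark cap, 41 mm across, 105 mm high; origin under its centre.
- egg_timer: Bystander: round wind-up egg timer, 62 mm across, 59 mm high; origin under its centre.
- tin_half: Bystander: low food tin, 75 mm across, 58 mm high; origin under its centre.
Mind the look-alikes: they are no part of the job. What is shaped like the disc but purple or turquoise is not meant.

How it is judged:
By the outcome, as a careful person would: the job done as asked, in the order asked, and still so for the second after the job is handed in, while the arm keeps its last pose, push and grip.
It also fails if it takes over 58 s, if anything falls off the work surface, if the arm or the gripper's body presses on something with over 40 N, if the wrist force passes 120 N, or if a joint passes its speed limit or range.

## Working session

There is one attempt and no reset: what is moved stays moved. The work goes in short steps, Python scripts to look and compute and a tool call to move; the robot and the scene stay as the last step left them, time stands still between calls to the robot, and variables do not carry over. Pictures are saved under pics/ and viewed, at most 10 in all, crops included, and the job is handed in when it is done.

Besides the shell and the picture viewer there is one more tool, called after "Call:" by a JSON object that holds its "method" and its "body". move_arm: Moves the arm, as the interface text tells. Scaled input: -1 to 1 covers 0.4 m each way for a shift and pi/4 rad each way for a turn. Its arguments: {"type":"object","properties":{"targets":{"type":"array"},"fingers":{"type":"number"},"grip_force":{"type":"number"}},"required":["targets"]}

```bash
mkdir -p pics
cat > h.py <<'E'
import numpy as np, cv2
from plant import *
def ray(im,u,v):
    d=np.array([(u-im['cx'])/im['fx'],-(v-im['cy'])/im['fy'],-1.0]);T=np.array(im['T'])
    return T[:3,3],T[:3,:3]@d
def onz(im,u,v,z):
    o,d=ray(im,u,v);return o+d*(z-o[2])/d[2]
def proj(im,p):
    T=np.array(im['T']);c=T[:3,:3].T@(np.asarray(p)-T[:3,3])
    return np.array([im['cx']+im['fx']*c[0]/-c[2],im['cy']-im['fy']*c[1]/-c[2]])
def save(im,n,crop=None,s=1):
    a=im['img'][:,:,::-1]
    if crop: a=a[crop[1]:crop[3],crop[0]:crop[2]]
    cv2.imwrite('pics/'+n,cv2.resize(a,None,fx=s,fy=s,interpolation=cv2.INTER_CUBIC))
E
python3 - <<'E'
from h import *
np.set_printoptions(precision=4,suppress=True)
print(grip_point_offset,get_obs())
ims={}
for n in('scene','top'):
    im=get_image(n);ims[n]=im;print(n,{k:im[k] for k in im if k!='img'})
    for t in('grinder','lid','disc','switch_ring','lid_fin'):
        for r in silhouettes(im,t)[:4]:
            m=r['pixels'];ys,xs=np.nonzero(m);print(n,t,round(r['p'],2),r['box'],xs.mean().round(1),ys.mean().round(1),m.sum(), im['img'][m].mean(0).round())
a=np.vstack([ims['scene']['img'],]);save(ims['scene'],'s1.png',s=1.5);save(ims['top'],'t1.png',s=1.5)
import pickle;pickle.dump(ims,open('ims.pkl','wb'))
E
```

```text
0.0187 {'time': 0.0, 'joint_positions': array([65.4719, 21.6608,  4.5642, 73.0175,  0.0007, 83.681 ]), 'qd': array([ 0.0215,  0.0291,  0.0333, -0.0582,  0.0094,  0.0672]), 'joint_efforts': array([ -0.0005, -46.3604,  26.9876,   0.0207,  -0.0003,  -0.    ]), 'position': array([0.1794, 0.5456, 0.2304]), 'orientation': array([-179.8867,   -0.0133,  161.7909]), 'wrist_force': array([0.3743, 0.3981, 0.3291]), 'torque': array([-0.0595,  0.0024, -0.0573]), 'grasp_force': 0.0, 'gripper_width': 0.08540243336891061}
scene {'fx': 405.6731118567754, 'fy': 405.6731118567754, 'cx': 257.28096049818436, 'cy': 191.31113726653837, 'T': array([[ 0.8463,  0.373 , -0.3805,  0.1969],
       [-0.5326,  0.6121, -0.5846, -0.5983],
       [ 0.0149,  0.6973,  0.7166,  0.7141],
       [ 0.    ,  0.    ,  0.    ,  1.    ]]), 'shot': 1}
scene grinder 0.59 [194.6, 146.2, 246.3, 212.4] 218.8 178.3 2894 [140. 143. 144.]
scene lid 0.82 [145.7, 128.8, 185.4, 168.7] 166.7 149.1 1076 [115. 119. 121.]
scene disc 0.89 [244.5, 257.6, 269.2, 287.0] 255.7 272.5 473 [178. 178. 178.]
scene disc 0.8 [270.3, 289.7, 298.0, 315.7]
[... 425 characters left out ...]
 0.283 ],
       [-0.9998,  0.0206, -0.0074, -0.0618],
       [-0.0033,  0.1955,  0.9807,  1.1592],
       [ 0.    ,  0.    ,  0.    ,  1.    ]]), 'shot': 2}
top grinder 0.86 [207.8, 161.6, 262.2, 214.8] 234.2 188.5 2233 [159. 162. 161.]
top lid 0.9 [141.2, 192.4, 178.8, 230.9] 159.3 211.0 1143 [131. 138. 138.]
top disc 0.85 [321.5, 203.0, 344.0, 227.5] 331.4 213.4 293 [181. 184. 183.]
top disc 0.78 [338.5, 167.2, 356.3, 189.2] 348.5 178.4 318 [ 74. 176. 172.]
top disc 0.73 [358.3, 206.3, 379.6, 225.0] 367.4 212.1 301 [144.  85. 173.]
top lid_fin 0.67 [140.5, 193.1, 179.9, 229.4] 159.9 211.0 1183 [131. 137. 137.]
top lid_fin 0.26 [204.7, 159.8, 261.2, 212.0] 233.9 188.6 2147 [160. 164. 164.]
```

View pics/s1.png

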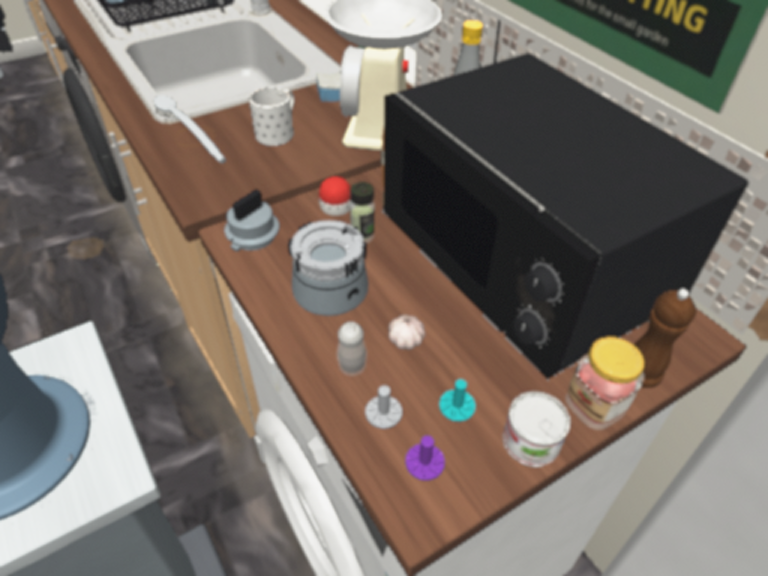

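View pics/t1.png

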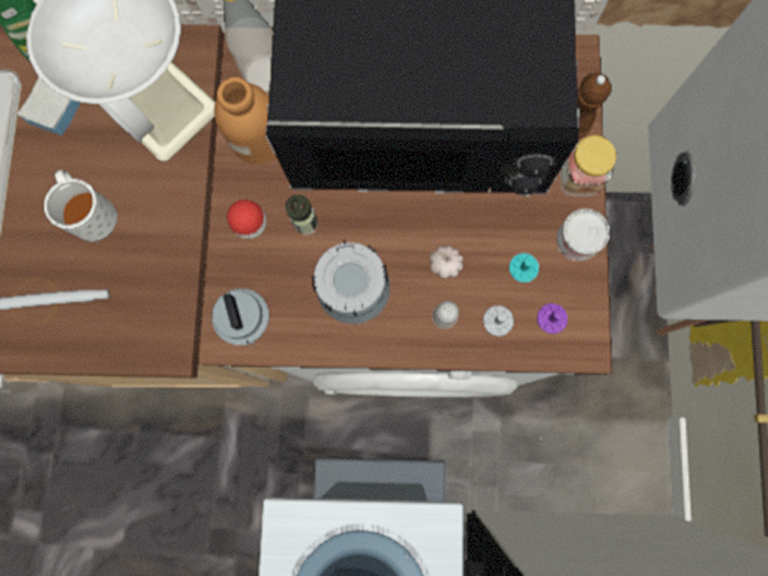

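The scene view shows the steel disc at about (384,408) in the 1.5x picture, with the purple and turquoise decoys beside it. The lid with its black fin is at (250,222) and the grinder at (328,265). The top view (also 1.5x) agrees: disc (498,320), lid (240,316), grinder (350,280). Next I fit rough positions.

```bash
cat >> h.py <<'E'
from scipy.optimize import least_squares
def cyl(parts):
    t=np.linspace(0,2*np.pi,72,endpoint=False)
    return np.vstack([np.c_[r*np.cos(t),r*np.sin(t),0*t+z] for r,z in parts])
MOD={'grinder':cyl([(.062,0),(.055,.1)]),'lid':cyl([(.0365,0),(.047,.018),(.047,.023),(.0385,.054)]),'disc':cyl([(.025,0),(.025,.006),(.008,.054)]),
'salt_shaker':cyl([(.022,0),(.022,.075),(.012,.09)]),'garlic':cyl([(.02,0),(.028,.025),(.01,.05)]),'spice_1':cyl([(.0205,0),(.0205,.105)]),'egg_timer':cyl([(.031,0),(.031,.05)])}
def hullmask(im,pts):
    uv=np.array([proj(im,p) for p in pts]).astype(np.float32)
    m=np.zeros(im['img'].shape[:2],np.uint8);cv2.fillConvexPoly(m,cv2.convexHull(uv).astype(np.int32),1);return m
def fit(name,obs,x0,z=0):
    """obs: list of (im,box)"""
    P=MOD[name]
    def f(x):
        o=[]
        for im,b in obs:
            uv=np.array([proj(im,p) for p in P+[x[0],x[1],z]])
            o+=list(np.r_[uv.min(0),uv.max(0)]-np.array(b))
        return np.array(o)
    r=least_squares(f,x0,loss='soft_l1',f_scale=2);return r.x,f(r.x)
E
python3 - <<'E'
from h import *
import pickle
np.set_printoptions(precision=4,suppress=True)
ims={n:get_image(n) for n in('scene','top')}
pickle.dump(ims,open('ims.pkl','wb'))
for t in('grinder','lid','disc','salt_shaker','garlic','spice_1','egg_timer'):
    ob=[]
    for n in('scene','top'):
        r=silhouettes(ims[n],t)
        if t=='disc':
            r=[q for q in r if np.ptp(ims[n]['img'][q['pixels']].mean(0))<25]
        if r: ob.append((ims[n],r[0]['box'])); 
    im,b=ob[-1]; x0=onz(im,(b[0]+b[2])/2,(b[1]+b[3])/2,.03)[:2]
    for o in ob+[None]:
        x,f=fit(t,[o] if o else ob,x0);print(t,x,f.round(1) if o is None else '')
o=get_obs();print(o['position'],o['orientation'])
# fin dir : dark pixels near the lid
for n,c in(('scene',(167,135)),('top',(156,207))):
    im=ims[n];g=im['img'].max(2);m=np.zeros_like(g);m[c[1]-16:c[1]+17,c[0]-14:c[0]+15]=1
    ys,xs=np.nonzero((g<60)&(m>0));P=np.array([onz(im,u,v,.08)[:2] for u,v in zip(xs,ys)])
    w,V=np.linalg.eigh(np.cov(P.T));print(n,len(P),P.mean(0),np.degrees(np.arctan2(V[1,1],V[0,1])),np.sqrt(w))
E
```

```text
grinder [0.4971 0.0282] 
grinder [0.4983 0.0313] 
grinder [0.4978 0.0299] [ 0.7  0.4 -0.9 -1.2  2.  -1.  -1.1  1.5]
lid [0.4402 0.2187] 
lid [0.4357 0.2075] 
lid [0.4367 0.2093] [ 1.9  5.  -1.6  0.8 -1.  -0.1 -0.5 -0.7]
disc [ 0.444  -0.2178] 
disc [ 0.4368 -0.2216] 
disc [ 0.4403 -0.219 ] [-2.9  2.3  0.4  0.2  1.2 -1.2 -3.3 -1.7]
salt_shaker [ 0.4504 -0.1206] 
salt_shaker [ 0.4416 -0.1283] 
salt_shaker [ 0.4456 -0.1266] [ 1.2  0.1 -2.5  5.6 -1.1 -3.5 -0.3  0.4]
garlic [ 0.5464 -0.1279] 
garlic [ 0.538  -0.1312] 
garlic [ 0.5427 -0.1301] [-0.   0.8 -1.7  1.9 -1.2 -3.   0.3 -0.7]
spice_1 [0.6046 0.1041] 
spice_1 [0.5987 0.1137] 
spice_1 [0.6006 0.1115] [-0.1 -2.  -5.5 -0.   0.9  0.1  1.1 -1.6]
egg_timer [0.6107 0.2178] 
egg_timer [0.6046 0.21  ] 
egg_timer [0.6074 0.2151] [ 0.1  0.9 -1.3  0.9 -5.8 -2.5  2.9  0.3]
[0.1797 0.5463 0.2313] [179.9919   0.0004 161.7909]
scene 200 [0.4389 0.2028] -141.6744404957006 [0.0092 0.0179]
top 134 [0.4392 0.2074] -159.12141031224186 [0.0041 0.0155]
```

Call:
{"method": "move_arm", "body": {"targets": [{"travel": [-0.11,-0.075,-0.006],"spin": 0},{"travel": [-0.11,-0.075,-0.006],"spin": 0},{"travel": [-0.11,-0.075,-0.006],"spin": 0},{"travel": [-0.11,-0.075,-0.006],"spin": 0},{"travel": [-0.11,-0.075,-0.006],"spin": 0},{"travel": [-0.11,-0.075,-0.006],"spin": 0},{"travel": [-0.11,-0.075,-0.006],"spin": 0},{"travel": [-0.11,-0.075,-0.006],"spin": 0}]}}

```text
time: 2.4
position: [0.44, 0.2068, 0.2508]
orientation: [180.0, 0.0, 161.8]
wrist_force: [0.6, 0.6, -0.2]
gripper_width: 0.0854
grasp_force: 0.0
```

Run:
```python
from h import *
import pickle
np.set_printoptions(precision=4,suppress=True)
o=get_obs();print(o['time'],o['position'],o['orientation'],o['joint_positions'],o['wrist_force'])
im=get_image('wrist');pickle.dump(im,open('w1.pkl','wb'));save(im,'w1.png')
print({k:im[k] for k in im if k!='img'})
for t in('lid','lid_fin','grinder'):
    for r in silhouettes(im,t)[:3]:
        m=r['pixels'];print(t,r['p'],r['box'],m.sum())
print(proj(im,[.44,.208,.023]),proj(im,[.4978,.03,.1]))
```

```text
2.4 [0.44   0.2068 0.2508] [179.9628   0.0319 161.7909] [17.6872 10.9247 -7.0114 72.0163  0.0114 35.8963] [ 0.5855  0.5716 -0.1971]
{'fx': 304.38759724190015, 'fy': 304.38759724190015, 'cx': 254.9295583014987, 'cy': 193.73237644016527, 'T': array([[ 0.3139, -0.9171, -0.2456,  0.3778],
       [ 0.9495,  0.3033,  0.081 ,  0.2286],
       [ 0.0002, -0.2587,  0.966 ,  0.3946],
       [ 0.    ,  0.    ,  0.    ,  1.    ]]), 'shot': 5}
lid 0.68 [217.5, 127.2, 292.3, 203.3] 4497
lid_fin 0.69 [220.5, 126.4, 291.8, 199.6] 4459
grinder 0.83 [58.4, 202.9, 188.8, 307.0] 6128
[254.8717 167.1463] [115.7856 280.4685]
```

View pics/w1.png

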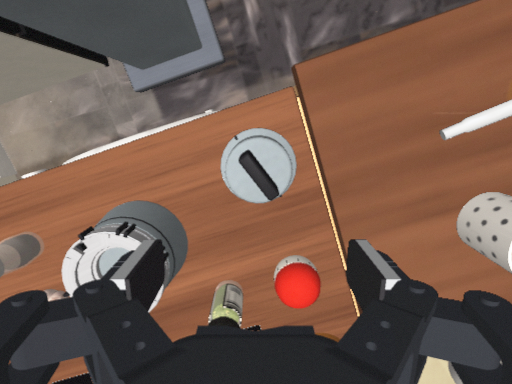

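The wrist view shows the lid at (258,165), its fin running from (243,155) to (276,197), and the grinder at lower left around (120,255). I'll fit the lid pose from the fin and rim now, then move over the grinder.

```bash
cat >> h.py <<'E'
from scipy.optimize import minimize
def softmask(im,pts,S=8):
    uv=np.array([proj(im,p) for p in pts]);o=np.zeros((384*1,512),np.uint8)
    m=np.zeros((384,512),np.uint8)
    cv2.fillConvexPoly(m,np.round(cv2.convexHull(uv.astype(np.float32))*16).astype(np.int32),255,cv2.LINE_AA,4);return m/255.
def finpts(x,y,a,z0=0,L=.028,W=.007):
    c,s=np.cos(a),np.sin(a)
    return np.array([[x+c*u-s*v,y+s*u+c*v,z0+z] for u in(-L,L) for v in(-W,W) for z in(.054,.088)])
def fitfin(im,x0,center,R=32,z0=0,thr=70):
    g=im['img'].max(2);yy,xx=np.mgrid[:384,:512];w=np.hypot(xx-center[0],yy-center[1])<R
    d=((g<thr)&w).astype(float)
    f=lambda q:(((softmask(im,finpts(q[0]/1e3,q[1]/1e3,q[2]/57.3,z0))-d)*w)**2).sum()
    best=min((minimize(f,[x0[0]*1e3,x0[1]*1e3,a],method='Nelder-Mead',options=dict(initial_simplex=[[x0[0]*1e3+i,x0[1]*1e3+j,a+k] for i,j,k in((0,0,0),(8,0,0),(0,8,0),(0,0,15))])) for a in range(0,180,30)),key=lambda r:r.fun)
    return best.x,best.fun,d.sum()
E
python3 - <<'E'
from h import *
import pickle
np.set_printoptions(precision=4,suppress=True)
im=pickle.load(open('w1.pkl','rb'));I=pickle.load(open('ims.pkl','rb'))
print(fitfin(im,(.44,.207),(260,175)))
print(fitfin(I['top'],(.44,.207),(156,207),18))
print(fit('lid',[(im,[217.5,127.2,292.3,203.3])],[.44,.207]))
# rim ellipse: flange outline from light-grey lid colour
E
```

```text
(array([441.3566, 212.4152, 195.1633]), np.float64(202.28139946174548), np.float64(754.0))
(array([441.9852, 210.2813,  29.9883]), np.float64(89.11403306420607), np.float64(151.0))
(array([0.439 , 0.2084]), array([-0.7016, -0.0567,  0.7009,  0.101 ]))
```

Call:
{"method": "move_arm", "body": {"targets": [{"travel": [-0.06,-0.1,0],"spin": 0},{"travel": [-0.06,-0.1,0],"spin": 0},{"travel": [-0.06,-0.1,0],"spin": 0},{"travel": [-0.06,-0.1,0],"spin": 0}]}}

```text
time: 3.1
position: [0.48, 0.0266, 0.2506]
orientation: [180.0, -0.0, 162.0]
wrist_force: [0.9, -0.4, 0.2]
gripper_width: 0.0853
grasp_force: 0.0
```

Run:
```python
from h import *
import pickle
np.set_printoptions(precision=4,suppress=True)
im=pickle.load(open('w1.pkl','rb'))
for uv in((243,155),(276,197)): print(onz(im,*uv,.088))
x,_,_=fitfin(im,(.44,.207),(260,175))
a=im['img'][110:220,200:310,::-1].copy()
a=cv2.resize(a,None,fx=4,fy=4,interpolation=cv2.INTER_NEAREST)
h=cv2.convexHull(np.array([proj(im,p) for p in finpts(x[0]/1e3,x[1]/1e3,x[2]/57.3)]).astype(np.float32))
cv2.polylines(a,[((h-[200,110])*4).astype(np.int32)],True,(0,0,255))
im2=get_image('wrist');pickle.dump(im2,open('w2.pkl','wb'))
b=cv2.resize(im2['img'][:,:,::-1],None,fx=.0+440/384,fy=440/384)
c=np.hstack([a,b]);print(c.shape);cv2.imwrite('pics/c2.png',c[:,:][:, :].copy() if c.shape[1]<=800 else cv2.resize(c,None,fx=800/c.shape[1],fy=800/c.shape[1]))
cv2.imwrite('pics/w2.png',cv2.resize(im2['img'][:,:,::-1],None,fx=1.5,fy=1.5))
print(proj(im2,[.4978,.03,.1]),[ (r['p'],r['box']) for r in silhouettes(im2,'grinder')[:1]])
```

```text
[0.4136 0.2041 0.088 ]
[0.466  0.2227 0.088 ]
(440, 1027, 3)
[262.5432 196.6808] [(0.65, [206.7, 129.1, 317.5, 250.4])]
```

View pics/c2.png

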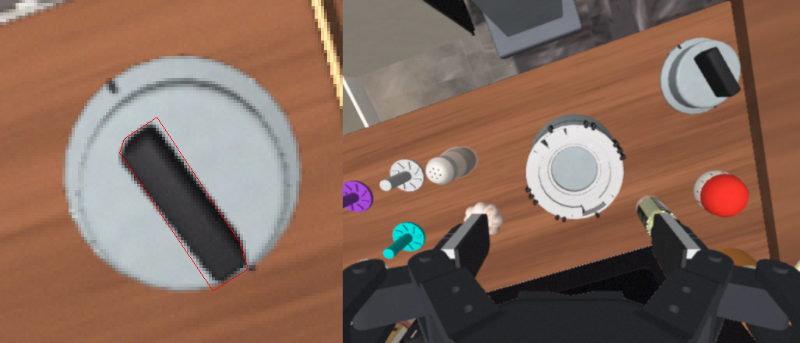

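The left crop shows the fin with its fitted outline, which runs slightly long at the lower right, plus two dark lug marks on the flange at wrist pixels (236,138) and (281,196). The right side shows the grinder fully in view, with the mouth at about (264,193) in image pixels. I'll zoom in on the grinder.

Run:
```python
from h import *
import pickle
np.set_printoptions(precision=4,suppress=True)
im=pickle.load(open('w1.pkl','rb'))
a,b=[onz(im,*uv,.023) for uv in((236,138),(281,196))];print(a,b,(a+b)/2,np.degrees(np.arctan2(*(b-a)[1::-1])),np.linalg.norm(b-a))
im2=pickle.load(open('w2.pkl','rb'))
save(im2,'g2.png',(190,115,340,265),4)
```

```text
[0.3991 0.1976 0.023 ] [0.4855 0.2278 0.023 ] [0.4423 0.2127 0.023 ] 19.30536640220642 0.0914867348713747
```

View pics/g2.png

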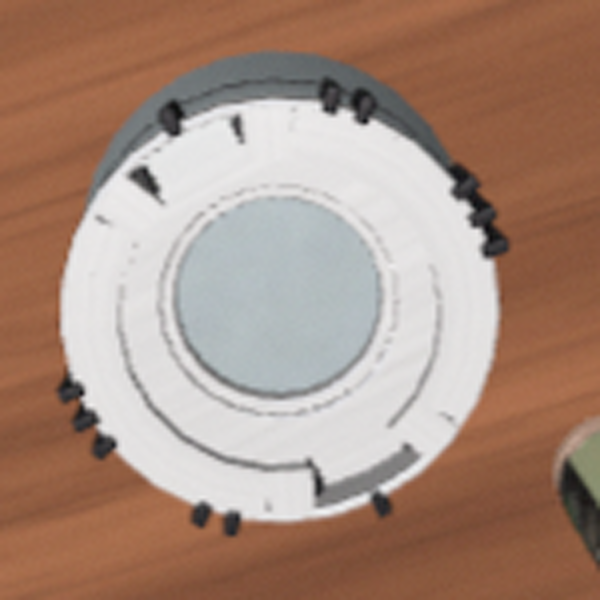

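The crop shows single ribs (notches) at (171,118) and (382,503), double ribs at (347,100) and (217,517), and triple ribs at (481,212) and (85,418). The pocket floor is centred at (280,296) and the rim outline spans 60 to 498.

Run:
```python
from h import *
import pickle
np.set_printoptions(precision=4,suppress=True)
im=pickle.load(open('w2.pkl','rb'))
c=lambda u,v:np.array([u/4+190-.375,v/4+115-.375])
ribs=[((171,118),0),((347,100),-45),((481,212),-90),((382,503),180),((217,517),135),((85,418),90)]
print(onz(im,*c(280,296),.072),onz(im,*c(279,310),.1))
def f(q):
    x,y,a,r,z=q;o=[]
    for uv,k in ribs:
        t=a+np.radians(k);o+=list(proj(im,[x+r*np.cos(t),y+r*np.sin(t),z])-c(*uv))
    t=np.linspace(0,6.283,90);P=np.array([proj(im,[x+.055*np.cos(s),y+.055*np.sin(s),.1]) for s in t])
    o+=[P[:,0].min()-c(60,0)[0],P[:,0].max()-c(498,0)[0],P[:,1].max()-c(0,522)[1]]
    P=np.array([proj(im,[x+.0275*np.cos(s),y+.0275*np.sin(s),.072]) for s in t])
    o+=list((P.min(0)+P.max(0))/2-c(280,296))
    return np.array(o)
rs=[least_squares(f,[.498,.03,a,.057,.09]) for a in np.radians([30,120,210,300])]
r=min(rs,key=lambda r:r.cost);x=r.x;print(x[:2],np.degrees(x[2]),x[3:],r.cost,r.fun.round(1))
# disc: bearing from this picture too
for q in silhouettes(im,'disc')[:4]: print(q['p'],q['box'],im['img'][q['pixels']].mean(0).round())
```

```text
[0.4957 0.028  0.072 ] [0.4923 0.0284 0.1   ]
[0.4954 0.0276] 190.1578955676926 [0.0571 0.0956] 0.9658554520357331 [-0.5  0.1  0.3  0.   0.4  0.2 -0.2 -0.4 -0.  -0.   0.1  0.1  0.   0.3
  0.7 -0.4 -0.7]
0.91 [44.0, 251.0, 92.3, 289.1] [  5. 174. 171.]
0.86 [41.6, 178.4, 91.7, 214.3] [181. 177. 177.]
```

Call:
{"method": "move_arm", "body": {"targets": [{"travel": [-0.005,-0.12,0.02],"spin": 0},{"travel": [-0.005,-0.12,0.02],"spin": 0},{"travel": [-0.005,-0.12,0.02],"spin": 0},{"travel": [-0.005,-0.12,0.02],"spin": 0},{"travel": [-0.005,-0.12,0],"spin": 0}]}}

```text
time: 3.88
position: [0.4144, -0.2036, 0.2179]
orientation: [179.9, -0.1, 162.0]
wrist_force: [0.4, -0.3, -0.3]
gripper_width: 0.0855
grasp_force: 0.0
```

Run:
```python
from h import *
import pickle
np.set_printoptions(precision=4,suppress=True)
o=get_obs();print(o['time'],o['position'],o['orientation'])
im=get_image('wrist');pickle.dump(im,open('w3.pkl','wb'))
for q in silhouettes(im,'disc')[:4]:
    c=im['img'][q['pixels']].mean(0).round();print(q['p'],q['box'],c)
    if np.ptp(c)<25: print(fit('disc',[(im,q['box'])],[.44,-.219])); b=[int(v) for v in q['box']]
u,v=(b[0]+b[2])//2,(b[1]+b[3])//2;print(u,v);save(im,'d3.png',(u-50,v-50,u+50,v+50),5)
```

```text
3.875 [ 0.4144 -0.2036  0.2179] [179.9207  -0.0612 161.9863]
0.75 [166.7, 203.6, 208.9, 245.0] [142.  65. 179.]
0.74 [220.9, 252.9, 259.7, 297.8] [  7. 179. 175.]
0.64 [231.7, 174.8, 273.8, 213.5] [198. 195. 194.]
(array([ 0.4431, -0.2143]), array([ 0.4093, -1.0367, -0.4092,  1.09  ]))
252 193
```

View pics/d3.png

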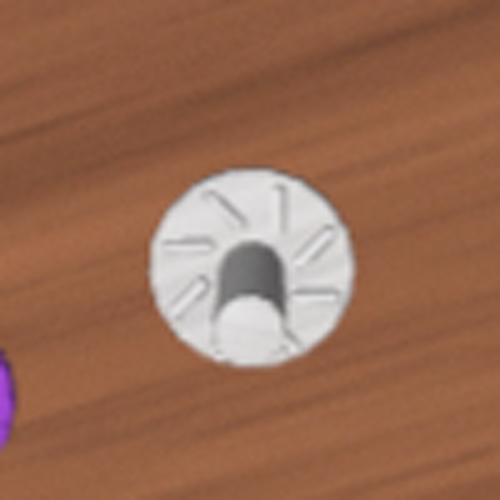

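The crop shows the disc body centred at (253,268) and its stem top at (252,329), that is wrist pixels (252.4,196.5) and (252.3,208.6).

```bash
cat >> h.py <<'E'
def go(xyz,cmd=None):
    """world delta -> tool-axis units (1=0.4 m)"""
    o=get_obs();p=o['position'] if cmd is None else np.array(cmd);y=np.radians(o['orientation'][2])
    d=np.array(xyz)-p;c,s=np.cos(y),np.sin(y)
    return np.array([c*d[0]+s*d[1],s*d[0]-c*d[1],-d[2]])/.4
E
python3 - <<'E'
from h import *
import pickle
np.set_printoptions(precision=4,suppress=True)
im=pickle.load(open('w3.pkl','rb'))
print(onz(im,252.2,208.5,.054),onz(im,252.3,196.3,.004))
b=onz(im,252.3,202.5,.03); print(go([b[0],b[1],.13]))
E
```

```text
[ 0.4447 -0.2152  0.054 ] [ 0.4449 -0.2155  0.004 ]
[-0.0802  0.0026  0.2209]
```

Call:
{"method": "move_arm", "body": {"targets": [{"travel": [-0.027,0.001,0.05],"spin": 0},{"travel": [-0.027,0.001,0.06],"spin": 0},{"travel": [-0.027,0.001,0.06],"spin": 0},{"travel": [0,0,0.05],"spin": 0},{"travel": [0,0,0],"spin": 0},{"travel": [0,0,0],"spin": 0}], "fingers": 0.45, "grip_force": 40}}

```text
time: 4.72
position: [0.4466, -0.2126, 0.1313]
orientation: [180.0, 0.0, 161.9]
wrist_force: [-0.6, -0.9, 0.4]
gripper_width: 0.047
grasp_force: 0.0
```

Run:
```python
from h import *
print(get_obs()['position'],go([.4448,-.2153,.022]),get_obs()['gripper_width'])
```

```text
[ 0.44655596 -0.21259436  0.13125304] [ 0.00207203 -0.00779301  0.2731326 ] 0.04704998723128545
```

Call:
{"method": "move_arm", "body": {"targets": [{"travel": [0.002,-0.007,0.08],"spin": 0},{"travel": [0,0,0.09],"spin": 0},{"travel": [0,0,0.07],"spin": 0},{"travel": [0,0,0.034],"spin": 0},{"travel": [0,0,0],"spin": 0},{"travel": [0,0,0],"spin": 0}]}}

```text
time: 5.48
position: [0.4454, -0.2168, 0.0222]
orientation: [-180.0, 0.1, 161.8]
wrist_force: [0.1, 0.0, 0.9]
gripper_width: 0.047
grasp_force: 0.0
```

Call:
{"method": "move_arm", "body": {"targets": [{"travel": [0,0,0],"spin": 0},{"travel": [0,0,0],"spin": 0},{"travel": [0,0,0],"spin": 0},{"travel": [0,0,0],"spin": 0},{"travel": [0,0,0],"spin": 0},{"travel": [0,0,0],"spin": 0}], "fingers": 1, "grip_force": 40}}

```text
time: 6.22
position: [0.445, -0.2167, 0.0218]
orientation: [-180.0, 0.1, 161.8]
wrist_force: [-0.4, -0.4, 6.3]
gripper_width: 0.0148
grasp_force: 38.9
```

Call:
{"method": "move_arm", "body": {"targets": [{"travel": [0,0,-0.06],"spin": 0},{"travel": [0,0,-0.1],"spin": 0},{"travel": [0,0,-0.12],"spin": 0},{"travel": [0,0,-0.12],"spin": 0},{"travel": [0,0,-0.05],"spin": 0},{"travel": [0,0,0],"spin": 0}]}}

```text
time: 6.98
position: [0.4453, -0.2169, 0.2023]
orientation: [-180.0, 0.2, 161.8]
wrist_force: [0.1, -0.2, -1.5]
gripper_width: 0.0148
grasp_force: 39.1
```

Run:
```python
from h import *
o=get_obs();print(o['position'],o['wrist_force'],o['gripper_width'],go([.4954,.0276,.2]))
im=get_image('wrist')
for q in silhouettes(im,'disc')[:3]: print(q['p'],q['box'],im['img'][q['pixels']].mean(0).round())
T=np.array(im['T']);print(T[:3,3]-o['position'])
p=np.array(o['position']);print(proj(im,p+[0,0,-.022]))
save(im,'h4.png')
```

```text
[ 0.44530033 -0.21688279  0.20231949] [ 0.13056809 -0.19328857 -1.54892467] 0.014770520276607963 [0.07203175 0.61973603 0.00579872]
0.84 [161.3, 177.5, 206.3, 218.5] [155.  72. 194.]
0.65 [209.4, 190.7, 299.7, 292.3] [188. 185. 185.]
[-0.06254547  0.02208834  0.14359375]
[252.99439847 229.31491922]
```

View pics/h4.png

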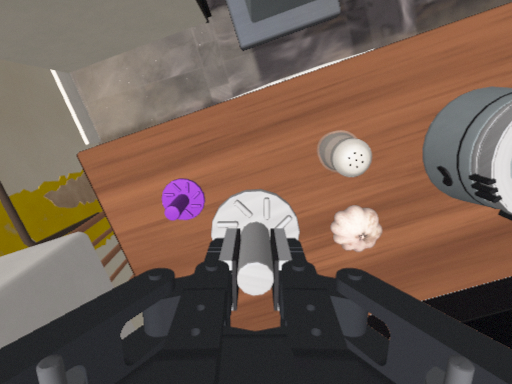

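The disc is held upright: its stem top is at (256,279) and its plate spans 210 to 300, nearly centred between the pads.

Run:
```python
from h import *
np.set_printoptions(precision=4,suppress=True)
o=get_obs();im=get_image('wrist');p=o['position']
P=cyl([(.025,.0),(.025,.006)])
def f(x):
    uv=np.array([proj(im,q) for q in P+[x[0],x[1],p[2]-.022]]);return [uv[:,0].min()-210.5,uv[:,0].max()-299,uv[:,1].min()-190.7]
r=least_squares(f,p[:2]);print(r.x-p[:2],r.fun)
d=np.array([.4954,.0276])-(r.x-p[:2]);print(d,go([*d,p[2]]), go([.4954,.0276,p[2]]))
```

```text
[0.0019 0.0005] [-0.0638  0.0638  0.0049]
[0.4935 0.0271] [ 0.0707  0.6157 -0.0012] [ 0.0665  0.6183 -0.0012]
```

Call:
{"method": "move_arm", "body": {"targets": [{"travel": [0.01,0.06,0],"spin": 0},{"travel": [0.012,0.11,0],"spin": 0},{"travel": [0.012,0.12,0],"spin": 0},{"travel": [0.012,0.12,0],"spin": 0},{"travel": [0.012,0.11,0],"spin": 0},{"travel": [0.011,0.097,0],"spin": 0},{"travel": [0,0,0],"spin": 0},{"travel": [0,0,0],"spin": 0}]}}

```text
time: 8.12
position: [0.4942, 0.0267, 0.1996]
orientation: [-179.9, -0.1, 161.8]
wrist_force: [-0.3, 0.5, -1.2]
gripper_width: 0.0148
grasp_force: 39.3
```

Run:
```python
from h import *
np.set_printoptions(precision=4,suppress=True)
o=get_obs();im=get_image('wrist');p=o['position'];print(p)
for _ in range(3):get_image('wrist') if _<1 else 0;print(get_obs()['position'])
print(go([.4944,.0273,.12]))
# overlay: predicted rim circle, held disc
a=im['img'][:,:,::-1].copy();t=np.linspace(0,6.28,100)
for r,z,col in((.055,.1,(0,0,255)),(.0275,.072,(0,255,0))):
    uv=np.array([proj(im,[.4954+r*np.cos(s),.0276+r*np.sin(s),z]) for s in t]);cv2.polylines(a,[np.round(uv*16).astype(np.int32)],True,col,1,cv2.LINE_AA,4)
cv2.imwrite('pics/g5.png',cv2.resize(a[120:320,130:380],None,fx=3,fy=3))
```

```text
[0.4942 0.0267 0.1996]
[0.4946 0.026  0.2002]
[0.4946 0.026  0.2002]
[0.4946 0.026  0.2002]
[0.0015 0.0029 0.2004]
```

View pics/g5.png

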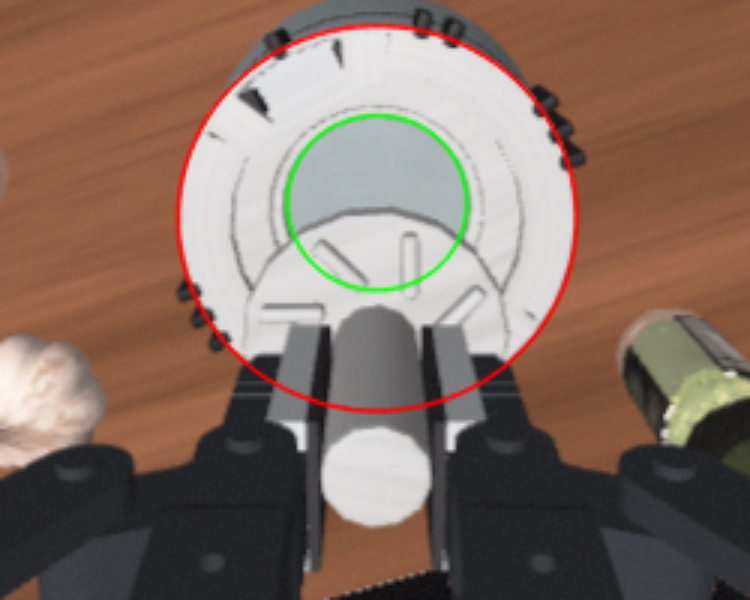

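The predicted rim (red) and pocket floor (green) circles match the grinder, and the held disc lines up with it at column 377 of the crop. I'll lower it.

Call:
{"method": "move_arm", "body": {"targets": [{"travel": [0.001,0.002,0.06],"spin": 0},{"travel": [0,0,0.07],"spin": 0},{"travel": [0,0,0.05],"spin": 0},{"travel": [0,0,0.03],"spin": 0},{"travel": [0,0,0.015],"spin": 0},{"travel": [0,0,0.01],"spin": 0},{"travel": [0,0,0],"spin": 0}]}}

```text
time: 9.1
position: [0.4954, 0.0277, 0.1072]
orientation: [180.0, 0.0, 161.8]
wrist_force: [0.9, 0.3, -0.8]
gripper_width: 0.0146
grasp_force: 39.3
```

Call:
{"method": "move_arm", "body": {"targets": [{"travel": [0,0,0.01],"spin": 0},{"travel": [0,0,0.01],"spin": 0},{"travel": [0,0,0.007],"spin": 0},{"travel": [0,0,0.003],"spin": 0},{"travel": [0,0,0],"spin": 0}]}}

```text
time: 9.72
position: [0.495, 0.0278, 0.0948]
orientation: [180.0, -0.0, 161.8]
wrist_force: [0.3, 0.8, -1.7]
gripper_width: 0.015
grasp_force: 39.3
```

Call:
{"method": "move_arm", "body": {"targets": [{"travel": [0,0,0.003],"spin": 0},{"travel": [0,0,0.003],"spin": 0},{"travel": [0,0,0],"spin": 0}]}}

```text
time: 10.1
position: [0.4953, 0.0277, 0.0937]
orientation: [180.0, 0.1, 161.8]
wrist_force: [-3.7, -0.8, 7.9]
gripper_width: 0.0146
grasp_force: 40.5
```

Call:
{"method": "move_arm", "body": {"targets": [{"travel": [0,0,0],"spin": 0},{"travel": [0,0,0],"spin": 0},{"travel": [0,0,0],"spin": 0},{"travel": [0,0,0],"spin": 0}], "fingers": 0.65}}

```text
time: 10.6
position: [0.495, 0.0277, 0.0924]
orientation: [180.0, -0.0, 161.8]
wrist_force: [0.8, -0.6, -0.5]
gripper_width: 0.0296
grasp_force: 0.0
```

Call:
{"method": "move_arm", "body": {"targets": [{"travel": [0,0,-0.04],"spin": 0},{"travel": [0,0,-0.08],"spin": 0},{"travel": [0,0,-0.1],"spin": 0},{"travel": [0,0,-0.08],"spin": 0},{"travel": [0.03,0.03,-0.05],"spin": 0},{"travel": [0,0,0],"spin": 0}]}}

```text
time: 11.35
position: [0.4883, 0.0433, 0.234]
orientation: [179.9, 0.2, 161.9]
wrist_force: [0.2, 0.7, 0.1]
gripper_width: 0.0301
grasp_force: 0.0
```

Run:
```python
from h import *
import pickle
np.set_printoptions(precision=4,suppress=True)
o=get_obs();im=get_image('wrist');print(o['time'],o['position'],o['joint_positions'])
pickle.dump(im,open('w6.pkl','wb'))
a=im['img'][:,:,::-1].copy();t=np.linspace(0,6.28,100)
for r,z,col in((.055,.1,(0,0,255)),(.025,.078,(0,255,0)),(.008,.126,(255,0,0))):
    uv=np.array([proj(im,[.4954+r*np.cos(s),.0276+r*np.sin(s),z]) for s in t]);cv2.polylines(a,[np.round(uv*16).astype(np.int32)],True,col,1,cv2.LINE_AA,4)
    print(uv.mean(0))
u,v=uv.mean(0).astype(int);cv2.imwrite('pics/g6.png',cv2.resize(a[max(0,v-100):v+100,max(0,u-100):u+100],None,fx=3,fy=3)[:600])
```

```text
11.35 [0.4883 0.0433 0.234 ] [-2.3567 11.5395 -8.7434 69.5205  0.0025 15.7799]
[240.3997 195.6651]
[241.3168 190.6804]
[238.8934 204.7385]
```

View pics/g6.png

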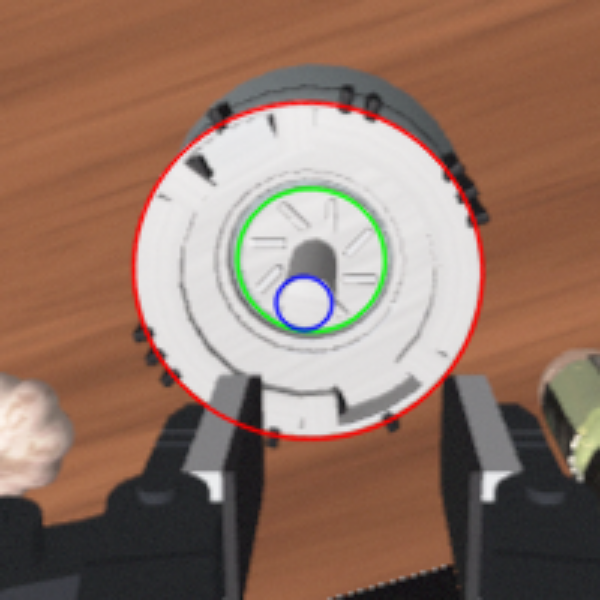

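The disc is seated flat and centred in the pocket: the predicted green and blue circles coincide with its plate and stem top. Next is the lid.

Call:
{"method": "move_arm", "body": {"targets": [{"travel": [0.06,0.09,0.02],"spin": 0},{"travel": [0.06,0.09,0.02],"spin": 0},{"travel": [0.06,0.09,0.02],"spin": 0},{"travel": [0.063,0.095,0.015],"spin": -0.13},{"travel": [0,0,0],"spin": -0.17},{"travel": [0,0,0],"spin": -0.17},{"travel": [0,0,0],"spin": -0.17},{"travel": [0,0,0],"spin": -0.16}], "fingers": 0.45}}

```text
time: 12.4
position: [0.4401, 0.2113, 0.2006]
orientation: [-180.0, -0.2, -162.0]
wrist_force: [-0.5, -0.7, -0.2]
gripper_width: 0.0469
grasp_force: 0.0
```

```bash
cat >> h.py <<'E'
def fitlid(im,x0,z0=0,thr=75,save_as=None):
    """fin pose with free length; dark component nearest the predicted fin"""
    g=im['img'].max(2);c=proj(im,[x0[0],x0[1],z0+.075])
    n,lab,st,ce=cv2.connectedComponentsWithStats((g<thr).astype(np.uint8),connectivity=4)
    ok=[i for i in range(1,n) if st[i,4]>150 and st[i,4]<6000]
    i=min(ok,key=lambda i:np.hypot(*(ce[i]-c)));d=(lab==i).astype(float)
    w=cv2.dilate(d,np.ones((15,15)))
    f=lambda q:(((softmask(im,finpts(q[0]/1e3,q[1]/1e3,q[2]/57.3,z0,q[3]/1e3,q[4]/1e3))-d)*w)**2).sum()
    X=[x0[0]*1e3,x0[1]*1e3,x0[2],27,6.5]
    r=minimize(f,X,method='Nelder-Mead',options=dict(maxiter=3000,initial_simplex=[X]+[[X[j]+(k==j)*s for j in range(5)] for k,s in enumerate((5,5,8,2,1))]))
    if save_as:
        a=cv2.resize(im['img'][:,:,::-1],None,fx=1.5,fy=1.5);h=cv2.convexHull(np.array([proj(im,p) for p in finpts(r.x[0]/1e3,r.x[1]/1e3,r.x[2]/57.3,z0)]).astype(np.float32))
        cv2.polylines(a,[(h*1.5).astype(np.int32)],True,(0,0,255));cv2.imwrite('pics/'+save_as,a)
    return r.x,r.fun,d.sum(),st[i]
E
python3 - <<'E'
from h import *
import pickle
np.set_printoptions(precision=4,suppress=True)
o=get_obs();im=get_image('wrist');print(o['time'],o['position'],o['orientation'],o['joint_positions'])
pickle.dump(im,open('w7.pkl','wb'))
for thr in(60,75,90):print(fitlid(im,(.441,.212,18),thr=thr))
print(fitlid(pickle.load(open('w1.pkl','rb')),(.441,.212,18)))
im2=pickle.load(open('w6.pkl','rb'))
for r in silhouettes(im,'lid')[:2]:print(r['p'],r['box'],fit('lid',[(im,r['box'])],[.44,.21]))
print(go([.4415,.212,.058]))
E
```

```text
12.4 [0.4401 0.2113 0.2006] [-179.9839   -0.1615 -161.9825] [ 18.2043  12.4097 -12.638   65.1139  -0.0155   0.1868]
(array([440.3913, 212.1207,  18.772 ,  25.5959,   5.5933]), np.float64(390.98668204536716), np.float64(533.0), array([247, 155,  16,  65, 533], dtype=int32))
(array([440.488 , 212.1419,  18.9796,  26.2413,   5.7264]), np.float64(17.891933871587852), np.float64(948.0), array([247, 155,  16,  66, 948], dtype=int32))
(array([440.6145, 212.1227,  18.9531,  26.3304,   5.7893]), np.float64(17.40141484044598), np.float64(960.0), array([247, 155,  16,  66, 960], dtype=int32))
(array([440.347 , 212.0657,  19.058 ,  26.1416,   5.37  ]), np.float64(15.730180699730873), np.float64(773.0), array([239, 150,  40,  50, 773], dtype=int32))
0.98 [208.7, 130.1, 294.7, 219.0] (array([0.4406, 0.2091]), array([-0.7193,  0.3376,  0.7197, -0.2983]))
[-0.0038  0.0006  0.3572]
```

Call:
{"method": "move_arm", "body": {"targets": [{"travel": [-0.002,0.001,0.07],"spin": -0.022},{"travel": [0,0,0.1],"spin": 0},{"travel": [0,0,0.09],"spin": 0},{"travel": [0,0,0.06],"spin": 0},{"travel": [0,0,0.036],"spin": 0},{"travel": [0,0,0],"spin": 0},{"travel": [0,0,0],"spin": 0}]}}

```text
time: 13.38
position: [0.4421, 0.2128, 0.0609]
orientation: [180.0, 0.1, -161.3]
wrist_force: [0.3, -0.1, 0.4]
gripper_width: 0.0465
grasp_force: 0.0
```

Call:
{"method": "move_arm", "body": {"targets": [{"travel": [0,0,0],"spin": 0},{"travel": [0,0,0],"spin": 0},{"travel": [0,0,0],"spin": 0},{"travel": [0,0,0],"spin": 0},{"travel": [0,0,0],"spin": 0},{"travel": [0,0,0],"spin": 0}], "fingers": 1, "grip_force": 80}}

```text
time: 14.12
position: [0.4422, 0.2127, 0.0608]
orientation: [-180.0, 0.1, -161.2]
wrist_force: [-0.7, -1.8, 5.4]
gripper_width: 0.0126
grasp_force: 81.5
```

Call:
{"method": "move_arm", "body": {"targets": [{"travel": [0,0,-0.06],"spin": 0},{"travel": [0,0,-0.1],"spin": 0},{"travel": [0,0,-0.12],"spin": 0},{"travel": [0,0,-0.12],"spin": 0},{"travel": [0,0,-0.05],"spin": 0.1},{"travel": [0,0,0],"spin": 0.1},{"travel": [0,0,0],"spin": 0},{"travel": [0,0,0],"spin": 0}]}}

```text
time: 15.12
position: [0.4406, 0.2124, 0.2392]
orientation: [-180.0, -0.1, -170.2]
wrist_force: [0.7, 0.1, -0.2]
gripper_width: 0.0129
grasp_force: 80.3
```

Run:
```python
from h import *
import pickle
np.set_printoptions(precision=4,suppress=True)
o=get_obs();im=get_image('wrist');p=o['position'];print(o['time'],p,o['orientation'],o['joint_positions'],o['wrist_force'],o['torque'],o['gripper_width'])
pickle.dump(im,open('w8.pkl','wb'))
for r in silhouettes(im,'lid')[:2]:print(r['p'],r['box'],fit('lid',[(im,r['box'])],p[:2],z=p[2]-.061))
print(go([.4954,.0276,p[2]]))
save(im,'l8.png',s=1.5)
```

```text
15.125 [0.4406 0.2124 0.2392] [-179.9972   -0.1157 -170.1539] [18.2953 11.5909 -7.8989 70.6251  0.0143  8.4492] [ 0.7083  0.0949 -0.1561] [ 0.014  -0.0133 -0.0325] 0.01285294714403431
0.56 [177.9, 139.5, 325.8, 321.7] (array([0.4419, 0.212 ]), array([ -0.3757,   6.0183,   0.3755, -17.8535]))
[-0.0557 -0.4787  0.0004]
```

View pics/l8.png

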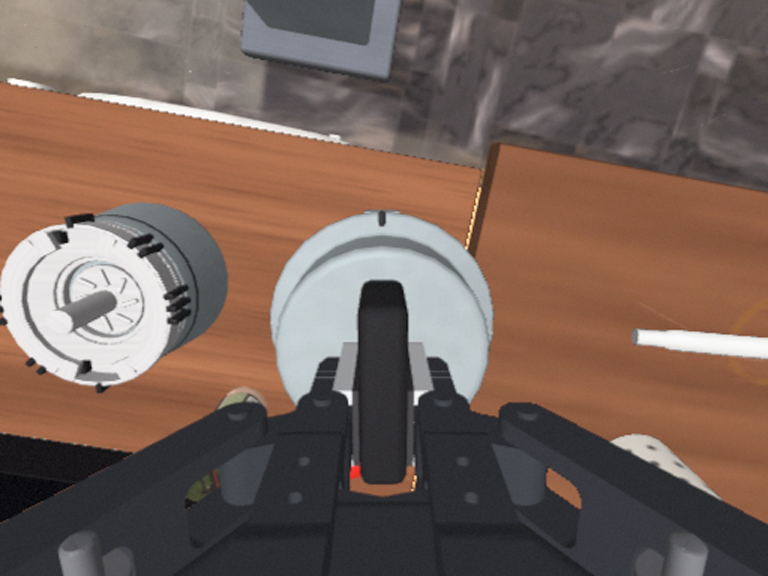

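The lid is held with its lug mark straight ahead at (381,218). Its flange spans 271 to 492 and is centred on the fin, so its yaw matches the tool's.

Run:
```python
from h import *
import pickle
np.set_printoptions(precision=4,suppress=True)
im=pickle.load(open('w8.pkl','rb'));p=np.array([.4406,.2124,.2392]);p2=get_obs()['position'];print(p2)
P=cyl([(.047,.018),(.047,.023)])
def f(x):
    uv=np.array([proj(im,q) for q in P+[x[0],x[1],p[2]-.061]]);return [uv[:,0].min()-180.7,uv[:,0].max()-328,uv[:,1].min()-141]
r=least_squares(f,p[:2]);off=r.x-p[:2];print(off,r.fun)
for c in((.4954,.0276),np.array([.4954,.0276])-off): print(go([*c,p[2]]))
```

```text
[0.4408 0.2125 0.2394]
[-0.0016  0.0007] [-0.9349  0.9345  0.1123]
[-0.0557 -0.4787  0.0005]
[-0.0592 -0.481   0.0005]
```

Call:
{"method": "move_arm", "body": {"targets": [{"travel": [-0.008,-0.05,0],"spin": -0.007},{"travel": [-0.01,-0.09,0],"spin": 0},{"travel": [-0.01,-0.1,0],"spin": 0},{"travel": [-0.01,-0.1,0],"spin": 0},{"travel": [-0.01,-0.09,0],"spin": 0},{"travel": [-0.009,-0.05,0],"spin": 0},{"travel": [0,0,0],"spin": 0},{"travel": [0,0,0],"spin": 0}]}}

```text
time: 16.23
position: [0.4969, 0.028, 0.2398]
orientation: [180.0, -0.0, -169.9]
wrist_force: [-0.3, -0.3, -1.1]
gripper_width: 0.0126
grasp_force: 80.3
```

Run:
```python
from h import *
np.set_printoptions(precision=4,suppress=True)
o=get_obs();p=o['position'];print(p,o['orientation'],go([.4965,.0273,.17]))
get_image('wrist');o=get_obs();print(o['position'],o['orientation'],go([.4965,.0273,.17]))
```

```text
[0.4969 0.028  0.2398] [ 179.9526   -0.0477 -169.8771] [ 0.0012 -0.0016  0.1744]
[0.4969 0.0282 0.2399] [ 179.9624   -0.034  -169.849 ] [ 0.0013 -0.0021  0.1747]
```

Call:
{"method": "move_arm", "body": {"targets": [{"travel": [0.001,-0.002,0.05],"spin": 0},{"travel": [0,0,0.06],"spin": 0},{"travel": [0,0,0.045],"spin": 0},{"travel": [0,0,0.02],"spin": 0},{"travel": [0,0,0.012],"spin": 0},{"travel": [0,0,0],"spin": 0}]}}

```text
time: 17.02
position: [0.4972, 0.0269, 0.1656]
orientation: [180.0, 0.0, -169.9]
wrist_force: [0.2, -0.2, -1.1]
gripper_width: 0.0124
grasp_force: 80.5
```

Call:
{"method": "move_arm", "body": {"targets": [{"travel": [0,0,0.008],"spin": 0},{"travel": [0,0,0.008],"spin": 0},{"travel": [0,0,0.006],"spin": 0},{"travel": [0,0,0],"spin": 0}]}}

```text
time: 17.52
position: [0.4969, 0.0266, 0.1563]
orientation: [180.0, -0.0, -169.9]
wrist_force: [-0.3, -0.1, -2.2]
gripper_width: 0.0124
grasp_force: 80.5
```

No contact, and the rim is already below the collar top, so the lugs are entering the notches.

Call:
{"method": "move_arm", "body": {"targets": [{"travel": [0,0,0.008],"spin": 0},{"travel": [0,0,0.008],"spin": 0},{"travel": [0,0,0.006],"spin": 0},{"travel": [0,0,0.002],"spin": 0},{"travel": [0,0,0],"spin": 0}]}}

```text
time: 18.15
position: [0.497, 0.0267, 0.1468]
orientation: [180.0, -0.0, -169.9]
wrist_force: [-0.6, -0.5, -1.9]
gripper_width: 0.0125
grasp_force: 80.5
```

Call:
{"method": "move_arm", "body": {"targets": [{"travel": [0,0,0.003],"spin": 0},{"travel": [0,0,0.003],"spin": 0},{"travel": [0,0,0],"spin": 0}]}}

```text
time: 18.52
position: [0.4972, 0.0266, 0.1448]
orientation: [-180.0, 0.0, -169.9]
wrist_force: [-0.7, -0.4, 1.6]
gripper_width: 0.0126
grasp_force: 80.7
```

Call:
{"method": "move_arm", "body": {"targets": [{"travel": [0,0,0.002],"spin": 0},{"travel": [0,0,0.002],"spin": 0},{"travel": [0,0,0],"spin": 0}]}}

```text
time: 18.9
position: [0.4974, 0.0264, 0.1447]
orientation: [-180.0, 0.1, -169.9]
wrist_force: [-4.7, -1.8, 12.4]
gripper_width: 0.0128
grasp_force: 82.5
```

The lid is fully down: contact at 0.1447 m, where 0.145 m was expected. Now I turn it clockwise.

Call:
{"method": "move_arm", "body": {"targets": [{"travel": [0,0,0],"spin": 0.08},{"travel": [0,0,0],"spin": 0.12},{"travel": [0,0,0],"spin": 0.12},{"travel": [0,0,0],"spin": 0.12},{"travel": [0,0,0],"spin": 0.12},{"travel": [0,0,0],"spin": 0.12},{"travel": [0,0,0],"spin": 0.12},{"travel": [0,0,0],"spin": 0}]}}

```text
time: 19.9
position: [0.498, 0.026, 0.1447]
orientation: [-180.0, 0.2, 154.1]
wrist_force: [-2.9, -2.3, 10.3]
gripper_width: 0.0126
grasp_force: 82.2
```

Run:
```python
from h import *
np.set_printoptions(precision=3,suppress=True)
o=get_obs();print(o['position'],o['orientation'],o['wrist_force'],o['torque'],o['gripper_width'])
```

```text
[0.498 0.026 0.145] [-179.993    0.182  154.064] [-2.944 -2.333 10.252] [-0.275  0.658  0.106] 0.012639401158711277
```

Call:
{"method": "move_arm", "body": {"targets": [{"travel": [0,0,0],"spin": 0.1},{"travel": [0,0,0],"spin": 0.1},{"travel": [0,0,0],"spin": 0.06},{"travel": [0,0,0],"spin": 0},{"travel": [0,0,0],"spin": 0}]}}

```text
time: 20.52
position: [0.4979, 0.0257, 0.1447]
orientation: [-180.0, 0.2, 142.4]
wrist_force: [-3.6, -2.7, 11.1]
gripper_width: 0.0129
grasp_force: 82.3
```

Run:
```python
from h import *
np.set_printoptions(precision=3,suppress=True)
o=get_obs();print(o['position'],o['orientation'],o['wrist_force'],o['torque'],o['gripper_width'])
im=get_image('wrist');save(im,'f.png',s=1.5);p=o['position']
# measured fin/ lug mark: compare with rib 2 prediction
a=np.radians(190.16)
for k in(0,-45,-90,180,135,90):print(k,proj(im,[.4954+.0571*np.cos(a+np.radians(k)),.0276+.0571*np.sin(a+np.radians(k)),.0956]).round(1))
for q in(45,48,51):print('mark',q,proj(im,[.4954+.0457*np.cos(a-np.radians(q)),.0276+.0457*np.sin(a-np.radians(q)),.107]).round(1))
g=im['img'].max(2)
n,lab,st,ce=cv2.connectedComponentsWithStats((g<75).astype(np.uint8))
for i in range(1,n):
    if 3<=st[i,4]<120 and 140<ce[i][0]<370 and ce[i][1]<300: print(st[i,4],ce[i].round(1))
```

```text
[0.498 0.026 0.145] [-179.991    0.193  142.4  ] [-3.648 -2.738 11.077] [-0.451  0.731  0.163] 0.012860355261277389
0 [186.6 152.6]
-45 [248.9 122.3]
-90 [314.4 146.3]
180 [314.2 262.4]
135 [257.6 286.1]
90 [199.1 267.5]
mark 45 [249.5 142.7]
mark 48 [253.6 142.7]
mark 51 [257.6 142.8]
23 [225.3   3.5]
55 [256.5 122.3]
55 [243.3 123.2]
6 [286.8 128.8]
4 [292.5 132. ]
21 [254.3 145.2]
3 [252. 144.]
81 [188.1 151.4]
34 [187.8 262. ]
17 [316.7 266.2]
```

The flange mark is at (254,145) and the double rib at (250,123). That puts the lid about 48° round, so the ring, with its play, is close to 45°. The reaction torque of 0.16 N m fits the half-way spring, so I'm handing in.

```bash
python3 -c "
from plant import *
print(job_done())"
```

```text
the job is handed in; nothing more can be done
None
```

The job is handed in, with no verdict returned: the disc is seated flat in the pocket, the lid is fully down, turned about 48° clockwise (roughly 45° at the ring after lug play) and still gripped against its spring.

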